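# Lower a twist-lock chin rest to its mark

### The arm

A 6-joint arm with a two-finger parallel gripper is mounted at the origin on a cart in front of the work surface, level with it; the furniture and walls round the work are solid. World frame = base frame: x ahead of the robot, y to its left, z up, the work surface at z = 0. Lengths are in m, angles in rad, forces in N, time in s.
With the tool pointing down it reaches from about 0.3 to 0.775 m from the base axis. Payload 14.6 kg.
Tool frame: the origin (TCP) lies at the very end of the fingers, on their centre line; the grasp point (between the pads) lies 19 mm behind it; z points along the fingers, y is the line along which they close (so a half turn about z gives the same grasp; the last joint's range is limited). The gripper opens to 94 mm and grips with 3 to 60 N. Pads are 16 mm wide; open, the fingers measure 119 mm over their backs; the gripper's body (75 mm by 177 mm) begins 78 mm behind the grasp point.
Start: joints at [1.071, 0.3, 1.521, -0, 1.321, -0.067], TCP at [0.231, 0.499, 0.205] pointing down, gripper open.
Joint ranges: [-3.03, 3.03], [-0.79, 2.21], [0.23, 2.52], [-1.04, 4.18], [0, 3.07], [-2.55, 2.55]. Speed limits (rad/s): [2.22, 2.22, 2.57, 3.14, 3.14, 3.14].

### API

Orientations are given as [roll, pitch, yaw] about the fixed x, y, z axes, in that order (R = Rz(yaw) Ry(pitch) Rx(roll)).
In Python, from station import ctrl, cams gives the robot as it stands. The module is installed in compiled form; this text tells all that it offers.
- The arm moves only by the tool arm_command, never from a script. Its argument "plan" is a list that holds one entry, the list of rows, each a list of 7 numbers: the shift along the tool's x, y, z in normalised numbers (1 is 0.6 m), then the turn, a rotation vector about the tool's x, y, z in shares of pi/2 rad (1.0 is pi/2 rad), then the closure, from -1 (fully open) to 1 (shut). A call has 1 to 12 rows; each row is the pose to reach, as a shift and turn from the pose commanded when the call began, along the tool's axes at that moment; what a row does not reach only later rows make up. A row lasts 1/10 s, in which the tool goes at most 50 mm and 8.59 degrees, less where a joint would pass 70% of its speed; a pose out of reach is approached as far as the arm can. A call with a gripper value outside its range is refused whole. The fingers move at their own pace and stop on an object; "squeeze" is the grip in N (left out, the last holds). Time passes only in rows, so rows that repeat a pose let the fingers close. It gives the time, the measured TCP pose, the force, the opening and the grip force at its end, in the units of the state.
- ctrl.get_obs(): the state, without advancing time (a new reading comes with each control period).
- cams.camera(name): name is "scene" or "side" or "wrist"; returns (picture, depth): 400x640x3 uint8, blue, green, red; 400x640 float32, m along the optical axis (not along the pixel's ray), 0 where there is no reading.
- cams.camera_info(name): a dict with "fx", "fy", "cx", "cy" (pixels), "world_to_cam" (4x4, takes a point from world to camera coordinates). Camera axes: x right, y down, z forward; pixel columns grow to the right and rows downward; lengths in m; the calibration is good to about 2 mm. A picture is of the moment at which its call begins: read the wrist's pose just before it. camera_info takes no time and is no camera call; for the wrist camera it gives the pose at the moment of the call.
- ctrl.hand_in(): hands the job in; it is judged then, once.
The state is a dict: "time_s": time; "qpos": joint angles; "joint_vel": joint speeds; "tau": joint torques, N m; "ee_pos": TCP position; "eef_rot": TCP orientation; "force": force on the tool from outside, world axes, zero at the start; "moment": the same for the moment, N m; "grip_width": finger opening in m; "grip_force": force on a finger pad.
Only numpy, scipy, OpenCV 4.12 (cv2) and the standard library are available. Lean on these libraries where they do the work, as an engineer would, in place of code of your own. Each camera call takes 0.05 s, during which the arm holds its last target. There are 200 camera calls.

### The job

The next patient has a longer face, so bring the chin rest down to its mark: twist its white oblong grip block anticlockwise, by its two ribbed flats, until the post is free, keep hold of it and lower it until the dark ring round the post is level with the top of the sleeve, and twist it clockwise until it is locked firmly. Then let go and press straight down on the pad with closed fingers, about as hard as a chin leans on it (18 N), to prove that it holds. The stand only rests on the desk by its weight: do not drag, turn or lift it, do not let the post drop, and leave the things round it where they lie.

Things in the scene. Friction and masses are not known exactly. Their poses are not given: they have to be found in the camera images.
- stand: weighted grey round foot, 130 mm across, 28 mm high, with an upright aluminium sleeve, 36 mm across. About 3.6 kg, only resting on the glass on four rubber feet at a radius of 54 mm: a moment of 0.9 to 1.1 N m about its axis begins to turn it, about 6 N sideways at the grip block to tip it. Origin on the sleeve axis at the desk, z up
- foot_edge (a point): point on the rim of the grey foot, 64 mm from the axis, 12 mm above the desk; fixed to the stand
- sleeve_top (a point): centre of the top edge of the sleeve's black end fitting (44 mm across), on the axis, 140 mm above the desk
- ring (a point): centre of the dark ring, 2.5 mm wide, round the 22 mm steel post, on the axis. It starts 34 to 58 mm above the sleeve top and is always 53 mm below cup_grip
- post (a joint): how far the post is out of the sleeve, m: 0 with the ring level with the sleeve top, positive above; stops at -0.025 and 0.064. Unlocked, post, grip block and pad (0.44 kg together) sink by their own weight unless held. Within 4 mm of 0 is good
- cup_grip (a point): where to grasp the grip block from above: on the axis, half-way up the block, which reaches 11 mm above and below this point. Below it the post is free of things down to the sleeve top. Does not turn with the block
- cup: white oblong grip block on the post, 56 x 42 x 22 mm; its ribbed flats, 42 mm apart, face its own +y and -y: pinch there, firmly (80 N). Anticlockwise from above unlocks, clockwise locks. A rubber bush under it winds up 1 rad per 10 N m. Turning always drags with 0.4 N m. Starts locked; turn 0.8 rad to be clear at every height (stop at 0.95). Origin on the axis at the foot's underside
- jaw: the clamp jaw of the lock at the post's lower end, out of sight in the sleeve; twisting clockwise drives it on a core. The core is uneven: at the mark it may bite 0.42 rad sooner to 0.32 rad later than at the start. Past the bite the moment rises from the 0.4 N m of drag by about 4 N m per rad of twist. Firmly locked is 0.75 to 0.85 N m in all: it then bears 18 N on the pad; below 0.7 it may slip
- pad: grey dished round pad, 40 mm across, on top of the grip block; its rim is 18.5 mm above cup_grip, its firm surface 17.5 mm. It gives about 1 mm per 5 N, at most 4 mm. Press it straight down at its middle with about 18 N for half a second; over 14 N counts, over 35 N is too much. Origin on the axis at the foot's underside
- lens_case: contact lens case with two caps, 30 x 62 x 18 mm, lying right of the foot; stays where it is. Origin: middle of its underside
- dropper: amber dropper bottle with a black teat, 34 mm across, 102 mm tall, standing left of the foot; stays where it is. Origin: middle of its underside

How it is judged:
By the outcome, as a careful person would: the job done as asked, in the order asked, and still so for the second after the job is handed in, with the robot touching nothing.
It also fails if it takes over 67 s, if anything falls off the work surface, if the arm or the gripper's body presses on something with over 40 N, if the wrist force passes 120 N, or if a joint passes its speed limit or range.

## Working session

There is one attempt and no reset: what is moved stays moved. The work goes in short steps, Python scripts to look and compute and a tool call to move; the robot and the scene stay as the last step left them, time stands still between calls to the robot, and variables do not carry over. Pictures are saved under pics/ and viewed, at most 10 in all, crops included, and the job is handed in when it is done.

Besides the shell and the picture viewer there is one more tool, called by a JSON object that holds its "api" and its "payload", one argument or row to a line. arm_command: Moves the arm, as the interface text tells. Its arguments: {"type":"object","properties":{"plan":{"type":"array"},"squeeze":{"type":"number"}},"required":["plan"]}

```bash
mkdir -p pics; cat > h.py <<'E'
import numpy as np, cv2
from station import ctrl, cams
def st():
    o=ctrl.get_obs()
    for k in ("time_s","qpos","ee_pos","eef_rot","force","moment","grip_width","grip_force"): print(k,np.round(o[k],4))
    return o
def pts(name):
    i=cams.camera_info(name); im,d=cams.camera(name)
    v,u=np.mgrid[0:400,0:640]
    c=np.stack([(u-i["cx"])/i["fx"]*d,(v-i["cy"])/i["fy"]*d,d,np.ones_like(d)],-1)
    w=c@np.linalg.inv(i["world_to_cam"]).T
    w[d==0]=np.nan
    return im,d,w[...,:3],i
def ray(i,u,v):
    M=np.linalg.inv(i["world_to_cam"]); return M[:3,3], M[:3,:3]@np.array([(u-i["cx"])/i["fx"],(v-i["cy"])/i["fy"],1])
E
python3 - <<'E'
from h import *
st()
a=[]
for n in("scene","side"):
    im,d,w,i=pts(n); cv2.imwrite(f"pics/{n}0.png",im); np.savez(f"{n}0.npz",im=im,d=d,w=w)
    print(n,i["fx"],i["cx"],i["cy"],np.round(np.linalg.inv(i["world_to_cam"]),3).tolist())
E
```

```text
time_s 0.0
qpos [ 1.0714  0.3005  1.5216 -0.      1.3207 -0.0666]
ee_pos [0.2306 0.499  0.2049]
eef_rot [-3.1404e+00 -1.0000e-04  2.7088e+00]
force [ 0.1119  0.8932 -0.2336]
moment [-0.0343 -0.0061 -0.0205]
grip_width 0.0942
grip_force 0.0
scene 436.435419780939 313.2845626777126 199.8730418182521 [[0.82, -0.246, 0.516, -0.016], [-0.572, -0.371, 0.732, -0.557], [0.011, -0.895, -0.445, 0.528], [0.0, 0.0, 0.0, 1.0]]
side 487.78774734341204 321.8774768701518 198.08759190067462 [[0.163, 0.765, -0.623, 1.081], [0.987, -0.133, 0.094, -0.022], [-0.01, -0.63, -0.776, 0.93], [0.0, 0.0, 0.0, 1.0]]
```

View pics/scene0.png

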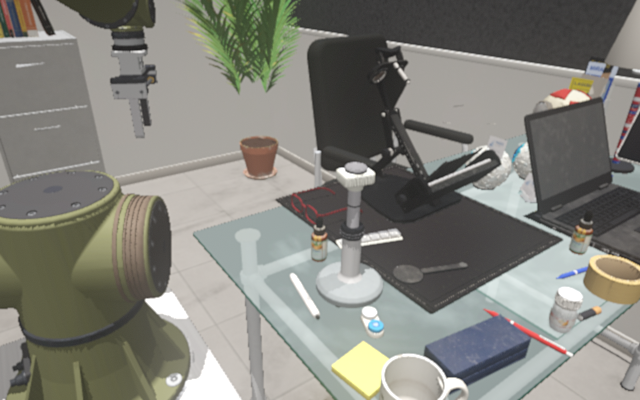

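View pics/side0.png

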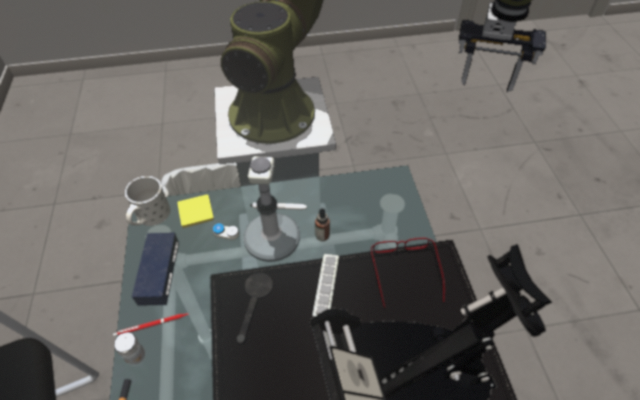

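The scene picture shows the stand, with its foot at about (349,283), black fitting at (352,232) and block at (355,177). In the side picture the block is at (261,170) and the foot at (271,238). The dropper is at (319,242) in the scene picture and the lens case at (372,320). Next I measure these from depth.

```bash
python3 - <<'E'
from h import *
for n,(u0,u1,v0,v1) in {"scene":(330,382,155,200),"side":(240,282,150,190)}.items():
    z=np.load(n+"0.npz"); im,w=z["im"],z["w"]
    s=im[v0:v1,u0:u1].astype(int); p=w[v0:v1,u0:u1]
    near=(p[...,2]>.12)&(p[...,2]<.26)&(np.hypot(p[...,0]-np.nanmedian(p[...,0]),0)<.15)
    white=(s.min(-1)>185)&near
    q=p[white]; print(n,white.sum(),np.round(np.percentile(q,[2,50,98],axis=0),3).tolist())
    # all above by height histogram
    q=p[near]; 
    for zz in np.arange(.16,.25,.005):
        m=(q[:,2]>=zz)&(q[:,2]<zz+.005)
        if m.sum()>3: print(round(zz,3),m.sum(),np.round(q[m].mean(0),3))
    cv2.imwrite(f"pics/{n}c.png",cv2.resize(im[v0-5:v1+95,u0-30:u1+50],None,fx=4,fy=4,interpolation=cv2.INTER_CUBIC))
z=np.load("scene0.npz");w=z["w"]
for v in (205,215,225,230,235,240,250,260): print(v,[np.round(w[v,u],3).tolist() for u in (347,352,356)])
E
```

```text
Traceback (most recent call last):
IndexError: index -1 is out of bounds for axis 0 with size 0
```

```bash
python3 - <<'E'
from h import *
for n,(u0,u1,v0,v1) in {"scene":(330,382,155,200),"side":(240,282,150,190)}.items():
    z=np.load(n+"0.npz"); im,w=z["im"],z["w"]
    s=im[v0:v1,u0:u1].astype(int); p=w[v0:v1,u0:u1]
    near=(p[...,2]>.18)&(p[...,2]<.32)
    q=p[near]
    print(n)
    for zz in np.arange(.18,.32,.005):
        m=(q[:,2]>=zz)&(q[:,2]<zz+.005)
        if m.sum()>3: print(round(zz,3),m.sum(),np.round(q[m].mean(0),3),np.round(s[near][m].mean(0)))
    cv2.imwrite(f"pics/{n}c.png",cv2.resize(im[v0-5:v1+95,u0-30:u1+50],None,fx=4,fy=4,interpolation=cv2.INTER_CUBIC))
z=np.load("scene0.npz");w=z["w"]
for v in (205,215,225,230,235,240,250,260): print(v,[np.round(w[v,u],3).tolist() for u in (347,352,356)])
E
```

```text
scene
0.195 28 [ 0.428 -0.046  0.197] [125. 124. 127.]
0.2 40 [ 0.428 -0.047  0.202] [127. 126. 128.]
0.205 33 [ 0.428 -0.047  0.208] [126. 126. 128.]
0.21 25 [ 0.428 -0.047  0.212] [133. 138. 139.]
0.215 36 [ 0.427 -0.05   0.217] [140. 147. 149.]
0.22 22 [ 0.429 -0.054  0.222] [141. 148. 150.]
0.225 49 [ 0.423 -0.055  0.228] [149. 157. 159.]
0.23 102 [ 0.423 -0.056  0.233] [162. 171. 173.]
0.235 106 [ 0.423 -0.055  0.238] [169. 178. 180.]
0.24 128 [ 0.422 -0.053  0.243] [220. 227. 229.]
0.245 161 [ 0.425 -0.049  0.247] [219. 221. 221.]
0.25 195 [ 0.433 -0.042  0.253] [176. 174. 177.]
side
0.185 9 [ 0.441 -0.04   0.187] [84. 84. 81.]
0.19 17 [ 0.443 -0.042  0.192] [82. 82. 80.]
0.195 16 [ 0.444 -0.043  0.197] [82. 82. 80.]
0.2 14 [ 0.444 -0.045  0.203] [84. 84. 83.]
0.225 24 [ 0.457 -0.043  0.228] [89. 92. 90.]
0.23 49 [ 0.457 -0.04   0.233] [ 97. 102. 101.]
0.235 49 [ 0.457 -0.044  0.237] [106. 111. 111.]
0.24 143 [ 0.446 -0.041  0.243] [168. 174. 174.]
0.245 172 [ 0.443 -0.043  0.247] [177. 176. 176.]
0.25 179 [ 0.436 -0.043  0.252] [130. 127. 128.]
0.255 4 [ 0.428 -0.032  0.256] [145. 142. 143.]
205 [[0.644, 0.226, 0.007], [0.426, -0.046, 0.185], [0.432, -0.05, 0.185]]
215 [[0.424, -0.037, 0.161], [0.425, -0.049, 0.167], [0.432, -0.051, 0.165]]
225 [[0.423, -0.04, 0.143], [0.427, -0.048, 0.146], [0.432, -0.053, 0.146]]
230 [[0.416, -0.048, 0.139], [0.422, -0.055, 0.14], [0.428, -0.059, 0.14]]
235 [[0.415, -0.05, 0.13], [0.419, -0.059, 0.133], [0.427, -0.06, 0.131]]
240 [[0.417, -0.049, 0.118], [0.422, -0.056, 0.12], [0.427, -0.061, 0.121]]
250 [[0.419, -0.047, 0.095], [0.425, -0.055, 0.097], [0.431, -0.059, 0.097]]
260 [[0.42, -0.048, 0.074], [0.427, -0.054, 0.075], [0.433, -0.058, 0.075]]
```

View pics/scenec.png

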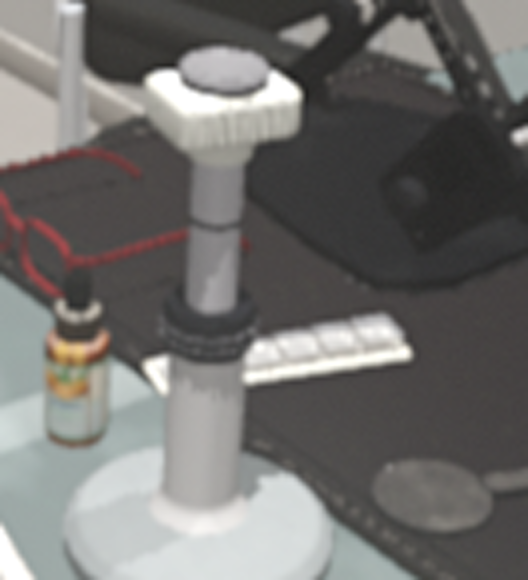

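The crop shows the pad at crop pixel (225,70), the block with its ribbed long face towards the camera at (230,125), the ring at (215,222) and the fitting top at (213,300).

```bash
python3 - <<'E'
from h import *
for n in("scene","side"):
    z=np.load(n+"0.npz"); im,w=z["im"].astype(int),z["w"]
    m=(np.hypot(w[...,0]-.436,w[...,1]+.043)<.045)&(w[...,2]>.22)&(w[...,2]<.27)
    g=w[m]; print(n,m.sum())
    hull=cv2.minAreaRect((g[:,:2]*1000).astype(np.float32)); print("all",hull)
    t=m&(w[...,2]>.241)&(w[...,2]<.249)
    print("top",cv2.minAreaRect((w[t][:,:2]*1000).astype(np.float32)))
    pd=m&(w[...,2]>.2500); print("pad",np.round(w[pd].mean(0),4), cv2.minEnclosingCircle((w[pd][:,:2]*1000).astype(np.float32)))
# foot/dropper/case
w=np.load("scene0.npz")["w"]
print(cv2.minEnclosingCircle((w[(np.hypot(w[...,0]-.436,w[...,1]+.043)<.075)&(w[...,2]>.022)&(w[...,2]<.032)][:,:2]*1000).astype(np.float32)))
print("dropper",np.round(w[225:258:6,319],3).tolist(),"case",np.round(w[[312,325],[370,376]],3).tolist())
E
```

```text
scene 764
all ((432.27764892578125, -43.15483856201172), (42.24089431762695, 56.02708053588867), 77.96785736083984)
top ((429.4665222167969, -47.90236282348633), (37.037872314453125, 61.08845520019531), 58.84339904785156)
pad [ 0.4333 -0.0422  0.2525] ((433.3582458496094, -42.449684143066406), 20.72262191772461)
side 621
all ((436.67718505859375, -42.306182861328125), (44.19758987426758, 58.66770935058594), 76.93402862548828)
top ((435.8852233886719, -42.44379425048828), (43.61981964111328, 56.854637145996094), 74.98411560058594)
pad [ 0.4361 -0.0424  0.2519] ((436.0767822265625, -42.57865905761719), 20.188976287841797)
((433.0550537109375, -42.30143356323242), 60.63774871826172)
dropper [[0.441, 0.069, 0.085], [0.438, 0.066, 0.073], [0.436, 0.063, 0.061], [0.435, 0.06, 0.049], [0.435, 0.06, 0.034], [0.435, 0.06, 0.02]] case [[0.407, -0.132, 0.018], [0.394, -0.161, 0.018]]
```

Careful with the scale: shifts go in shares of 0.6 m and turns go in shares of pi/2 rad. That gives: -380 mm is -0.6333, -365 mm is -0.6083.

{"api": "arm_command", "payload": {
  "plan": [
    [[-0.0333,-0.0333,-0.0667,0,0,0,-1],[-0.0833,-0.0833,-0.0833,0,0,0,-1],[-0.1417,-0.1417,-0.1417,0,0,0,-1],[-0.2,-0.2,-0.1667,0,0,0,-1],[-0.2583,-0.2583,-0.2,0,0,0,-1],[-0.3167,-0.3167,-0.2333,0,0,0,-1],[-0.375,-0.375,-0.2667,0,0,0,-1],[-0.4333,-0.4333,-0.3,0,0,0,-1],[-0.4917,-0.4917,-0.325,0,0,0,-1],[-0.55,-0.55,-0.325,0,0,0,-1],[-0.6083,-0.6083,-0.325,0,0,0,-1],[-0.6333,-0.6333,-0.325,0,0,0,-1]]
  ]
}}

```text
time_s: 1.3
ee_pos: [0.4164, -0.0073, 0.4007]
eef_rot: [3.141, 0.0, 2.708]
force: [0.7, 0.9, 0.1]
grip_width: 0.0939
grip_force: 0.0
```

```bash
python3 - <<'E'
from h import *
o=st()
im,d,w,i=pts("wrist"); cv2.imwrite("pics/w1.png",im)
print(np.round(np.linalg.inv(i["world_to_cam"]),3).tolist())
m=(np.hypot(w[...,0]-.435,w[...,1]+.043)<.045)&(w[...,2]>.22)&(w[...,2]<.27)
t=m&(im.min(-1)>0)
print(m.sum(),cv2.minAreaRect((w[m][:,:2]*1000).astype(np.float32)))
pd=m&(w[...,2]>.2495); print("pad",np.round(w[pd].mean(0),4), cv2.minEnclosingCircle((w[pd][:,:2]*1000).astype(np.float32)))
print(np.round(np.percentile(w[m][:,2],[5,25,50,75,95]),4))
E
```

```text
time_s 1.3
qpos [-0.1056 -0.0797  1.4987  0.      1.7221 -1.2431]
ee_pos [ 0.4164 -0.0073  0.4007]
eef_rot [3.1415e+00 4.0000e-04 2.7083e+00]
force [0.7443 0.856  0.1357]
moment [ 0.0396 -0.0012 -0.0088]
grip_width 0.0939
grip_force 0.0
[[0.418, 0.875, 0.243, 0.346], [0.908, -0.403, -0.113, 0.026], [-0.0, 0.268, -0.963, 0.579], [0.0, 0.0, 0.0, 1.0]]
2091 ((433.1972961425781, -40.35084533691406), (43.62106704711914, 56.13806915283203), 77.26750946044922)
pad [ 0.4328 -0.0401  0.2517] ((433.21466064453125, -40.37810134887695), 19.690519332885742)
[0.2388 0.2447 0.2475 0.2512 0.2531]
```

View pics/w1.png

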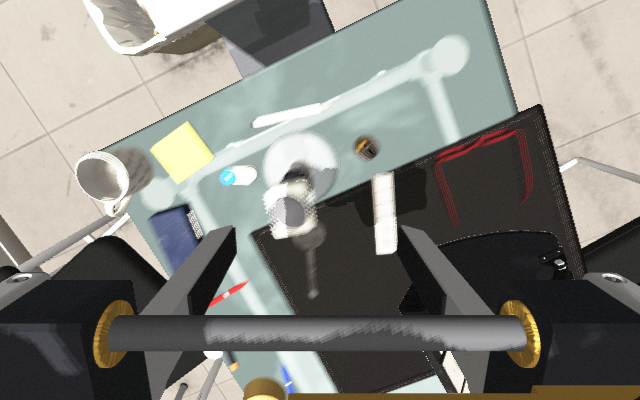

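The wrist picture shows the block and pad at (290,210), well clear of both fingers. I move over it and square up, then measure again along with the ring.

In the tool's units: 100 mm is 0.1667, 90 mm is 0.15, -0.212 rad is -0.135.

{"api": "arm_command", "payload": {
  "plan": [
    [[-0.0167,-0.0133,0.05,0,0,-0.0446,-1],[-0.0333,-0.0267,0.1,0,0,-0.0891,-1],[-0.0508,-0.04,0.15,0,0,-0.135,-1],[-0.0508,-0.04,0.1667,0,0,-0.135,-1],[-0.0508,-0.04,0.1667,0,0,-0.135,-1]]
  ]
}}

```text
time_s: 1.85
ee_pos: [0.4334, -0.0394, 0.2998]
eef_rot: [-3.142, -0.002, 2.918]
force: [-0.0, 0.2, 0.7]
grip_width: 0.0941
grip_force: 0.0
```

```bash
cat > ring.py <<'E'
from h import *
def ring(n,ulo,uhi,vlo,vhi,ax=(.434,-.042),save=None):
    im,d,w,i=pts(n); 
    if save: cv2.imwrite(save,cv2.resize(im[vlo-50:vhi+20,ulo-35:uhi+35],None,fx=6,fy=6,interpolation=cv2.INTER_CUBIC))
    g=im.astype(float).mean(-1)
    C=np.linalg.inv(i["world_to_cam"])[:3,3]; 
    hd=C[:2]-np.array(ax); hd/=np.linalg.norm(hd)
    Wc=i["world_to_cam"]
    prof=[]
    for z in np.arange(.125,.235,.001):   # front line of the post (r=11 mm)
        p=np.array([ax[0]+.011*hd[0],ax[1]+.011*hd[1],z,1]); c=Wc@p
        u=i["fx"]*c[0]/c[2]+i["cx"]; v=i["fy"]*c[1]/c[2]+i["cy"]
        prof.append((z,float(cv2.getRectSubPix(g.astype(np.float32),(5,1),(u,v)).mean()),u,v))
    return np.array(prof),w
if __name__=="__main__":
    import sys
    for n,r in {"scene":(335,370,190,245),"side":(245,285,170,225)}.items():
        P,w=ring(n,*r,save=f"pics/{n}_{sys.argv[1]}.png")
        print(n,[(round(a[0]*1000),round(a[1])) for a in P if .13<a[0]<.222])
E
python3 ring.py a; python3 - <<'E'
from h import *
o=st()
im,d,w,i=pts("wrist"); cv2.imwrite("pics/w2.png",im)
m=(np.hypot(w[...,0]-.435,w[...,1]+.043)<.045)&(w[...,2]>.225)&(w[...,2]<.27)
print(m.sum(),cv2.minAreaRect((w[m][:,:2]*1000).astype(np.float32)))
pd=m&(w[...,2]>.2495); print("pad",np.round(w[pd].mean(0),4), cv2.minEnclosingCircle((w[pd][:,:2]*1000).astype(np.float32)))
print(np.histogram(w[m][:,2],bins=np.arange(.225,.262,.002)))
E
```

```text
scene [(131, 61), (132, 61), (133, 62), (134, 63), (135, 64), (136, 65), (137, 68), (138, 71), (139, 84), (140, 101), (141, 119), (142, 137), (143, 149), (144, 156), (145, 159), (146, 159), (147, 159), (148, 158), (149, 157), (150, 157), (151, 156), (152, 155), (153, 155), (154, 155), (155, 155), (156, 155), (157, 154), (158, 152), (159, 149), (160, 145), (161, 142), (162, 140), (163, 139), (164, 139), (165, 139), (166, 138), (167, 137), (168, 136), (169, 135), (170, 134), (171, 134), (172, 133), (173, 133), (174, 133), (175, 133), (176, 133), (177, 133), (178, 132), (179, 128), (180, 123), (181, 111), (182, 98), (183, 96), (184, 97), (185, 110), (186, 125), (187, 130), (188, 134), (189, 133), (190, 133), (191, 133), (192, 133), (193, 132), (194, 132), (195, 132), (196, 133), (197, 132), (198, 132), (199, 132), (200, 132), (201, 132), (202, 132), (203, 132), (204, 132), (205, 132), (206, 132), (207, 132), (208, 132), (209, 132), (210, 133), (211, 135), (212, 139), (213, 143), (214, 146), (215, 149), (216, 149), (217, 149), (218, 148), (219, 147), (220, 145), (221, 147)]
side [(131, 4
[... 1028 characters left out ...]
0e-01 -2.2500e-02  1.6649e+00  1.0000e-04  1.4976e+00 -1.5229e+00]
ee_pos [ 0.4341 -0.0392  0.3018]
eef_rot [3.1414e+00 1.6000e-03 2.9195e+00]
force [-0.2406  1.0036  0.3944]
moment [ 0.061   0.0193 -0.0157]
grip_width 0.0936
grip_force 0.0
4084 ((432.3753967285156, -40.154449462890625), (43.69680404663086, 54.95265197753906), 76.64221954345703)
pad [ 0.4324 -0.0403  0.2516] ((433.1449890136719, -40.2652473449707), 19.78253746032715)
(array([  0,   8,  17,  30,  22,  42,  32,  68, 261, 669, 796, 274, 713,
       932, 219,   1,   0,   0]), array([0.225, 0.227, 0.229, 0.231, 0.233, 0.235, 0.237, 0.239, 0.241,
       0.243, 0.245, 0.247, 0.249, 0.251, 0.253, 0.255, 0.257, 0.259,
       0.261]))
```

In the tool's units: 85 mm is 0.1417, 60 mm is 0.1.

{"api": "arm_command", "payload": {
  "plan": [
    [[0,0,0.05,0,0,0,-1],[0,0,0.1,0,0,0,-1],[0,0,0.1417,0,0,0,-1],[0,0,0.1417,0,0,0,-1],[0,0,0.1417,0,0,0,-1]]
  ]
}}

```text
time_s: 2.5
ee_pos: [0.4344, -0.0395, 0.2171]
eef_rot: [3.141, 0.002, 2.921]
force: [0.2, -0.8, 0.5]
grip_width: 0.0942
grip_force: 0.0
```

```bash
python3 - <<'E'
from h import *
P=[]
for k in range(6):
    o=ctrl.get_obs(); P.append(np.r_[o["ee_pos"],o["eef_rot"],o["force"],o["moment"]])
    im,d,w,i=pts("wrist")
P=np.array(P);print(np.round(P.mean(0),4));print(np.round(P.std(0),4))
cv2.imwrite("pics/w3.png",im)
E
```

```text
[ 4.3450e-01 -3.9600e-02  2.1710e-01  3.1415e+00  2.3000e-03  2.9208e+00
  2.8320e-01 -1.8600e-02  1.6110e-01  1.8000e-02 -1.9000e-03  7.3000e-03]
[1.000e-04 1.000e-04 3.000e-04 0.000e+00 5.000e-04 0.000e+00 4.410e-01
 4.373e-01 3.135e-01 2.090e-02 2.420e-02 1.970e-02]
```

View pics/w3.png

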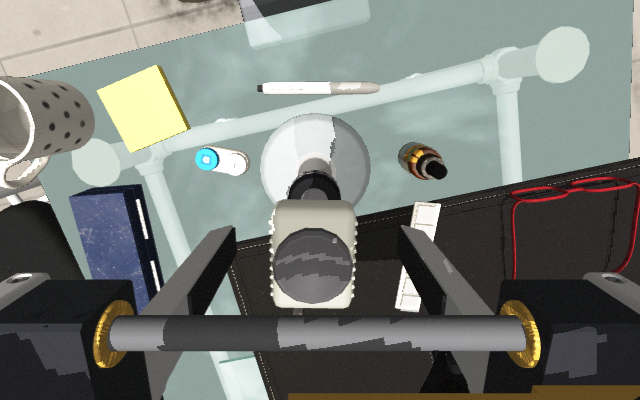

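The wrist picture shows the block square between the fingers. The pad centre is at (313,265) and the middle between the fingers at about u=317, so the tool is about 2 mm too far along +y. I shift it and close lightly.

{"api": "arm_command", "payload": {
  "plan": [
    [[0,-0.0033,0.0017,0,0,0,-0.2],[0,-0.0033,0.0017,0,0,0,0.05],[0,-0.0033,0.0017,0,0,0,0.3],[0,-0.0033,0.0017,0,0,0,0.3],[0,-0.0033,0.0017,0,0,0,0.3]]
  ],
  "squeeze": 4
}}

```text
time_s: 3.3
ee_pos: [0.4334, -0.0416, 0.2144]
eef_rot: [-3.142, -0.0, 2.921]
force: [0.6, 0.8, 1.2]
grip_width: 0.0577
grip_force: 0.0
```

```bash
cat > s.py <<'E'
from h import *
P=[]
for k in range(4):
    o=ctrl.get_obs(); P.append(np.r_[o["ee_pos"],o["eef_rot"],o["force"],o["moment"],o["grip_width"],o["grip_force"]]); cams.camera("side")
P=np.array(P).mean(0); yaw=P[5]
for a,b in (("pos",P[:3]),("rot",P[3:6]),("F",P[6:9]),("M",P[9:12]),("grip",P[12:])): print(a,np.round(b,4))
y=np.array([np.sin(yaw),-np.cos(yaw)]);x=np.array([np.cos(yaw),np.sin(yaw)])
print("F tool x,y",np.round([P[6:8]@x,P[6:8]@y],2),"t",o["time_s"],"q6",round(o["qpos"][5],3))
E
python3 s.py
```

```text
pos [ 0.4334 -0.0416  0.2144]
rot [-0.     -0.      2.9208]
F [ 0.3928 -0.1088  0.2181]
M [ 0.0192 -0.0308 -0.0032]
grip [0.0515 0.    ]
F tool x,y [-0.41 -0.02] t 3.45 q6 -1.53
```

{"api": "arm_command", "payload": {
  "plan": [
    [[0,0,0,0,0,0,0.3],[0,0,0,0,0,0,0.3],[0,0,0,0,0,0,0.3]]
  ]
}}

```text
time_s: 3.8
ee_pos: [0.4335, -0.0416, 0.2145]
eef_rot: [3.142, 0.0, 2.921]
force: [0.6, 0.4, -0.1]
grip_width: 0.0425
grip_force: 4.0
```

```bash
python3 s.py
```

```text
pos [ 0.4334 -0.0416  0.2145]
rot [ 1.5708 -0.      2.9208]
F [ 0.5339  0.5304 -0.4198]
M [ 0.1194 -0.0247 -0.0529]
grip [0.0422 3.9826]
F tool x,y [-0.4   0.63] t 3.95 q6 -1.53
```

{"api": "arm_command", "payload": {
  "plan": [
    [[0,0,0,0,0,0,0.4],[0,0,0,0,0,0,0.4],[0,0,0,0,0,0,0.4],[0,0,0,0,0,0,0.4]]
  ],
  "squeeze": 60
}}

```text
time_s: 4.4
ee_pos: [0.4335, -0.0415, 0.2145]
eef_rot: [3.142, 0.0, 2.921]
force: [0.3, 0.5, -0.8]
grip_width: 0.0417
grip_force: 59.9
```

```bash
python3 s.py
```

```text
pos [ 0.4335 -0.0416  0.2144]
rot [ 3.1415 -0.      2.9208]
F [0.4742 0.6343 0.0967]
M [ 0.2587 -0.0181 -0.0355]
grip [4.17000e-02 5.99037e+01]
F tool x,y [-0.32  0.72] t 4.55 q6 -1.53
```

In the tool's units: -0.12 rad is -0.0764.

{"api": "arm_command", "payload": {
  "plan": [
    [[0,0,0,0,0,-0.0255,0.4],[0,0,0,0,0,-0.0509,0.4],[0,0,0,0,0,-0.0764,0.4]]
  ]
}}

```text
time_s: 4.9
ee_pos: [0.4333, -0.0416, 0.2142]
eef_rot: [3.141, -0.001, 3.042]
force: [1.3, 1.1, -3.6]
grip_width: 0.0417
grip_force: 60.0
```

```bash
python3 s.py
```

```text
pos [ 0.4333 -0.0416  0.2141]
rot [ 3.1414e+00 -6.0000e-04  3.0417e+00]
F [ 1.381   0.9874 -4.4045]
M [ 0.2485 -0.2518 -0.4273]
grip [4.15000e-02 6.00075e+01]
F tool x,y [-1.28  1.12] t 5.05 q6 -1.649
```

In the tool's units: -0.35 rad is -0.2228.

{"api": "arm_command", "payload": {
  "plan": [
    [[0,0,0,0,0,-0.0446,0.4],[0,0,0,0,0,-0.0891,0.4],[0,0,0,0,0,-0.1337,0.4],[0,0,0,0,0,-0.1783,0.4],[0,0,0,0,0,-0.2228,0.4],[0,0,0,0,0,-0.2228,0.4]]
  ]
}}

```text
time_s: 5.7
ee_pos: [0.4333, -0.0416, 0.2142]
eef_rot: [3.141, -0.0, -2.892]
force: [0.4, 1.0, -4.6]
grip_width: 0.0414
grip_force: 60.0
```

```bash
python3 s.py
```

```text
pos [ 0.4333 -0.0416  0.2143]
rot [ 3.1414e+00 -4.0000e-04 -2.8942e+00]
F [ 0.72    0.8353 -4.8143]
M [ 0.2318 -0.1408 -0.363 ]
grip [4.16000e-02 5.99857e+01]
F tool x,y [-0.9   0.63] t 5.85 q6 -1.997
```

In the tool's units: -0.4 rad is -0.2546.

{"api": "arm_command", "payload": {
  "plan": [
    [[0,0,0,0,0,-0.0446,0.4],[0,0,0,0,0,-0.0891,0.4],[0,0,0,0,0,-0.1337,0.4],[0,0,0,0,0,-0.1783,0.4],[0,0,0,0,0,-0.2228,0.4],[0,0,0,0,0,-0.2546,0.4],[0,0,0,0,0,-0.2546,0.4]]
  ]
}}

```text
time_s: 6.6
ee_pos: [0.4333, -0.0416, 0.2144]
eef_rot: [3.141, -0.0, -2.493]
force: [-0.5, 2.1, -5.4]
grip_width: 0.0416
grip_force: 60.0
```

```bash
python3 s.py
```

```text
pos [ 0.4334 -0.0416  0.2144]
rot [ 3.1414e+00 -2.0000e-04 -2.4941e+00]
F [-0.0394  1.4673 -5.1067]
M [ 0.2495  0.0235 -0.39  ]
grip [4.17000e-02 5.99931e+01]
F tool x,y [-0.85  1.19] t 6.75 q6 -2.398
```

In the tool's units: 24 mm is 0.04, 21 mm is 0.035.

{"api": "arm_command", "payload": {
  "plan": [
    [[0,0,0.0033,0,0,0,0.4],[0,0,0.0083,0,0,0,0.4],[0,0,0.015,0,0,0,0.4],[0,0,0.0217,0,0,0,0.4],[0,0,0.0283,0,0,0,0.4],[0,0,0.035,0,0,0,0.4],[0,0,0.04,0,0,0,0.4],[0,0,0.04,0,0,0,0.4]]
  ]
}}

```text
time_s: 7.6
ee_pos: [0.4334, -0.0416, 0.19]
eef_rot: [3.141, -0.0, -2.492]
force: [0.8, 1.5, -4.7]
grip_width: 0.0417
grip_force: 60.0
```

```bash
python3 s.py
```

```text
pos [ 0.4334 -0.0416  0.1903]
rot [ 3.1414e+00 -2.0000e-04 -2.4924e+00]
F [-0.2664  1.0253 -5.0763]
M [ 0.2557  0.0538 -0.3919]
grip [4.15000e-02 5.99984e+01]
F tool x,y [-0.41  0.98] t 7.75 q6 -2.4
```

Lowering goes smoothly, with no dragging. I do the remaining 18 mm and then check the ring.

In the tool's units: 17.5 mm is 0.0292, 15 mm is 0.025.

{"api": "arm_command", "payload": {
  "plan": [
    [[0,0,0.005,0,0,0,0.4],[0,0,0.0117,0,0,0,0.4],[0,0,0.0183,0,0,0,0.4],[0,0,0.025,0,0,0,0.4],[0,0,0.0292,0,0,0,0.4],[0,0,0.0292,0,0,0,0.4]]
  ]
}}

```text
time_s: 8.4
ee_pos: [0.4334, -0.0416, 0.1726]
eef_rot: [3.141, -0.0, -2.492]
force: [-0.1, 0.6, -5.4]
grip_width: 0.0416
grip_force: 60.0
```

```bash
python3 s.py; python3 ring.py b|cut -c1-900
```

```text
pos [ 0.4334 -0.0416  0.1728]
rot [ 3.1414e+00 -2.0000e-04 -2.4924e+00]
F [-0.2922  1.0185 -4.9998]
M [ 0.2706  0.1138 -0.4133]
grip [4.16000e-02 5.99984e+01]
F tool x,y [-0.38  0.99] t 8.55 q6 -2.4
scene [(131, 62), (132, 63), (133, 64), (134, 66), (135, 65), (136, 65), (137, 62), (138, 59), (139, 59), (140, 61), (141, 72), (142, 89), (143, 106), (144, 121), (145, 130), (146, 133), (147, 135), (148, 134), (149, 134), (150, 134), (151, 134), (152, 134), (153, 134), (154, 134), (155, 134), (156, 134), (157, 134), (158, 134), (159, 134), (160, 134), (161, 134), (162, 134), (163, 134), (164, 134), (165, 134), (166, 133), (167, 133), (168, 133), (169, 135), (170, 138), (171, 142), (172, 146), (173, 148), (174, 148), (175, 148), (176, 148), (177, 151), (178, 156), (179, 163), (180, 169), (181, 173), (182, 177), (183, 180), (184, 182), (185, 184), (186, 186), (187, 188), (188, 190), (189, 193), (190, 198), (191, 207), (192, 217), (193, 231), (194, 244), (195, 250), (196, 254), (197, 254), (198, 252), (199, 248), (200, 230), (201, 197), (202, 160), (203, 118), (204, 99), (205, 89), (206, 9

[... 200 characters left out ...]
5), (149, 76), (150, 77), (151, 77), (152, 77), (153, 77), (154, 78), (155, 78), (156, 78), (157, 80), (158, 81), (159, 82), (160, 84), (161, 86), (162, 88), (163, 90), (164, 92), (165, 94), (166, 96), (167, 97), (168, 98), (169, 99), (170, 100), (171, 102), (172, 103), (173, 106), (174, 110), (175, 113), (176, 117), (177, 122), (178, 127), (179, 132), (180, 136), (181, 140), (182, 143), (183, 145), (184, 147), (185, 148), (186, 148), (187, 147), (188, 146), (189, 142), (190, 139), (191, 134), (192, 128), (193, 121), (194, 114), (195, 105), (196, 97), (197, 89), (198, 82), (199, 76), (200, 70), (201, 68), (202, 66), (203, 64), (204, 64), (205, 64), (206, 64), (207, 63), (208, 63), (209, 63),
```

View pics/scene_b.png

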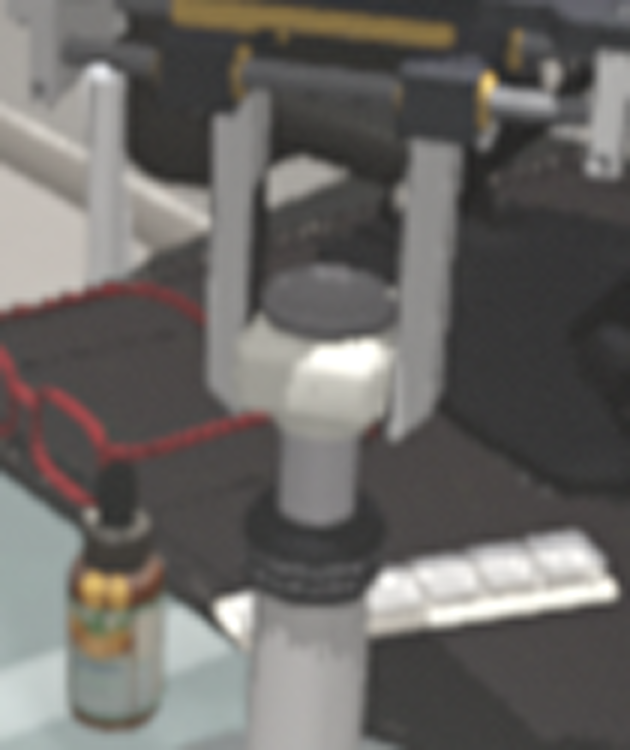

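The ring is now hidden at the sleeve's top edge at crop pixel (318,520). The dark/bright edge moved up about 1.5 mm, which is half the ring's width, so the ring is level. Now I lock clockwise, watching the moment.

In the tool's units: 0.14 rad is 0.0891.

{"api": "arm_command", "payload": {
  "plan": [
    [[0,0,0,0,0,0.0446,0.4],[0,0,0,0,0,0.0891,0.4],[0,0,0,0,0,0.1337,0.4],[0,0,0,0,0,0.1783,0.4],[0,0,0,0,0,0.1783,0.4]]
  ]
}}

```text
time_s: 9.2
ee_pos: [0.4334, -0.0415, 0.173]
eef_rot: [-3.141, -0.0, -2.773]
force: [-0.8, 2.2, -5.5]
grip_width: 0.0415
grip_force: 59.9
```

```bash
python3 s.py
```

```text
pos [ 0.4334 -0.0416  0.173 ]
rot [-3.1415 -0.     -2.7707]
F [-0.8424  1.0811 -4.5236]
M [0.3455 0.1944 0.3354]
grip [4.16000e-02 5.98582e+01]
F tool x,y [0.39 1.31] t 9.35 q6 -2.122
```

In the tool's units: 0.05 rad is 0.0318.

{"api": "arm_command", "payload": {
  "plan": [
    [[0,0,0,0,0,0.0318,0.4],[0,0,0,0,0,0.0637,0.4],[0,0,0,0,0,0.0637,0.4]]
  ]
}}

```text
time_s: 9.7
ee_pos: [0.4334, -0.0416, 0.173]
eef_rot: [-3.142, 0.0, -2.872]
force: [-0.9, 1.3, -4.3]
grip_width: 0.0415
grip_force: 59.9
```

```bash
python3 s.py
```

```text
pos [ 0.4335 -0.0416  0.173 ]
rot [-3.1416  0.     -2.8708]
F [-1.3985  1.5268 -3.895 ]
M [0.3567 0.2049 0.3984]
grip [4.16000e-02 5.98575e+01]
F tool x,y [0.94 1.85] t 9.85 q6 -2.022
```

In the tool's units: 0.08 rad is 0.0509.

{"api": "arm_command", "payload": {
  "plan": [
    [[0,0,0,0,0,0.0255,0.4],[0,0,0,0,0,0.0509,0.4],[0,0,0,0,0,0.0509,0.4]]
  ]
}}

```text
time_s: 10.2
ee_pos: [0.4335, -0.0416, 0.173]
eef_rot: [-3.142, 0.0, -2.952]
force: [-0.1, 2.4, -4.6]
grip_width: 0.0417
grip_force: 59.9
```

```bash
python3 s.py
```

```text
pos [ 0.4335 -0.0416  0.173 ]
rot [ 0.0000e+00  1.0000e-04 -2.9511e+00]
F [-0.7057  1.9564 -3.6557]
M [0.3803 0.2033 0.3979]
grip [4.17000e-02 5.98572e+01]
F tool x,y [0.32 2.05] t 10.35 q6 -1.941
```

In the tool's units: 0.1 rad is 0.0637.

{"api": "arm_command", "payload": {
  "plan": [
    [[0,0,0,0,0,0.0318,0.4],[0,0,0,0,0,0.0637,0.4],[0,0,0,0,0,0.0637,0.4]]
  ]
}}

```text
time_s: 10.7
ee_pos: [0.4335, -0.0416, 0.173]
eef_rot: [-3.142, 0.0, -3.052]
force: [-0.1, 1.5, -4.1]
grip_width: 0.0417
grip_force: 59.9
```

```bash
python3 s.py
```

```text
pos [ 0.4335 -0.0416  0.173 ]
rot [-1.5708  0.     -3.051 ]
F [-0.8471  1.7104 -3.9787]
M [0.4037 0.138  0.483 ]
grip [4.17000e-02 5.98567e+01]
F tool x,y [0.69 1.78] t 10.85 q6 -1.842
```

In the tool's units: 0.05 rad is 0.0318.

{"api": "arm_command", "payload": {
  "plan": [
    [[0,0,0,0,0,0.0318,0.4],[0,0,0,0,0,0.0318,0.4]]
  ]
}}

```text
time_s: 11.1
ee_pos: [0.4335, -0.0416, 0.173]
eef_rot: [-3.142, 0.0, -3.102]
force: [-0.3, 1.2, -4.0]
grip_width: 0.0417
grip_force: 59.9
```

```bash
python3 s.py
```

```text
pos [ 0.4335 -0.0416  0.173 ]
rot [-3.1415e+00  1.0000e-04 -3.1010e+00]
F [-0.2886  1.4774 -4.028 ]
M [0.4163 0.0814 0.6781]
grip [4.15000e-02 5.98644e+01]
F tool x,y [0.23 1.49] t 11.25 q6 -1.791
```

In the tool's units: 0.03 rad is 0.0191.

{"api": "arm_command", "payload": {
  "plan": [
    [[0,0,0,0,0,0.0095,0.4],[0,0,0,0,0,0.0191,0.4],[0,0,0,0,0,0.0191,0.4]]
  ]
}}

```text
time_s: 11.6
ee_pos: [0.4335, -0.0416, 0.173]
eef_rot: [-3.141, 0.0, -3.133]
force: [-1.2, 1.0, -2.3]
grip_width: 0.0415
grip_force: 59.9
```

```bash
sed -i 's/range(4)/range(12)/' s.py; python3 s.py
```

```text
pos [ 0.4335 -0.0416  0.173 ]
rot [-2.0944e+00  1.0000e-04 -3.1323e+00]
F [-0.5332  1.3272 -2.8012]
M [0.4117 0.022  0.8   ]
grip [4.16000e-02 5.98778e+01]
F tool x,y [0.52 1.33] t 12.15 q6 -1.76
```

Locked at 0.80 N m. I release, rise, close the fingers and check everything.

{"api": "arm_command", "payload": {
  "plan": [
    [[0,0,0,0,0,0,0.05],[0,0,0,0,0,0,-0.3],[0,0,0,0,0,0,-0.6],[0,0,0,0,0,0,-0.6],[0,0,0,0,0,0,-0.6],[0,0,0,0,0,0,-0.6],[0,0,0,0,0,0,-0.6]]
  ]
}}

```text
time_s: 12.9
ee_pos: [0.4335, -0.0416, 0.173]
eef_rot: [-3.142, 0.0, -3.132]
force: [0.6, -0.0, 0.1]
grip_width: 0.0752
grip_force: 0.0
```

```bash
python3 s.py; python3 ring.py c|cut -c1-280; python3 - <<'E'
from h import *
for n in("scene","side","wrist"):
    im,d,w,i=pts(n)
    m=(np.hypot(w[...,0]-.4335,w[...,1]+.0416)<.025)&(w[...,2]>.2055)&(w[...,2]<.216)
    print(n,m.sum(),np.round(np.median(w[m],0),4),cv2.minEnclosingCircle((w[m][:,:2]*1000).astype(np.float32)))
E
```

```text
pos [ 0.4335 -0.0416  0.1729]
rot [-0.5236  0.     -3.1324]
F [-0.1744  0.0237  0.0729]
M [0.0313 0.0056 0.0005]
grip [0.0752 0.    ]
F tool x,y [0.17 0.03] t 13.45 q6 -1.76
scene [(131, 60), (132, 59), (133, 59), (134, 59), (135, 58), (136, 57), (137, 55), (138, 53), (139, 55), (140, 59), (141, 72), (142, 89), (143, 105), (144, 121), (145, 129), (146, 133), (147, 135), (148, 134), (149, 134), (150, 134), (151, 134), (152, 133), (153, 133), (154, 133
side [(131, 41), (132, 42), (133, 42), (134, 42), (135, 42), (136, 42), (137, 44), (138, 46), (139, 48), (140, 51), (141, 55), (142, 59), (143, 63), (144, 66), (145, 69), (146, 72), (147, 74), (148, 75), (149, 76), (150, 77), (151, 77), (152, 78), (153, 78), (154, 78), (155, 78),
scene 257 [ 0.4312 -0.0432  0.2104] ((432.53204345703125, -41.35300064086914), 23.775856018066406)
side 254 [ 0.4358 -0.0427  0.2095] ((434.0563659667969, -43.058067321777344), 23.384580612182617)
wrist 4854 [ 0.4322 -0.0404  0.2096] ((431.5776062011719, -38.547088623046875), 21.863039016723633)
```

In the tool's units: -60 mm is -0.1, -50 mm is -0.0833.

{"api": "arm_command", "payload": {
  "plan": [
    [[0,0,-0.0333,0,0,0,-0.6],[0,0,-0.0833,0,0,0,-0.6],[0,0,-0.1,0,0,0,-0.6],[0,0,-0.1,0,0,0,0.2],[0,0,-0.1,0,0,0,1],[0,0,-0.1,0,0,0,1],[0,0,-0.1,0,0,0,1],[0,0,-0.1,0,0,0,1],[0,0,-0.1,0,0,0,1],[0,0,-0.1,0,0,0,1],[0,0,-0.1,0,0,0,1],[0,0,-0.1,0,0,0,1]]
  ],
  "squeeze": 20
}}

```text
time_s: 14.95
ee_pos: [0.4334, -0.0416, 0.233]
eef_rot: [-3.142, 0.0, -3.132]
force: [-0.6, 0.0, 0.2]
grip_width: 0.0069
grip_force: 0.0
```

In the tool's units: 20 mm is 0.0333, 16 mm is 0.0267.

{"api": "arm_command", "payload": {
  "plan": [
    [[0,0,0,0,0,0,1],[0,0,0,0,0,0,1],[0,0,0.0133,0,0,0,1],[0,0,0.0267,0,0,0,1],[0,0,0.0333,0,0,0,1],[0,0,0.0333,0,0,0,1]]
  ]
}}

```text
time_s: 15.55
ee_pos: [0.4331, -0.0415, 0.2121]
eef_rot: [3.141, -0.001, -3.132]
force: [-1.1, 0.1, 0.2]
grip_width: 0.0002
grip_force: 0.0
```

```bash
sed -i 's/range(12)/range(3)/' s.py; python3 s.py
```

```text
pos [ 0.4333 -0.0416  0.2126]
rot [ 3.1415e+00 -8.0000e-04 -3.1324e+00]
F [-0.3378 -0.2061 -0.0358]
M [0.0154 0.0428 0.0151]
grip [0.0003 0.    ]
F tool x,y [ 0.34 -0.2 ] t 15.65 q6 -1.76
```

In the tool's units: 5 mm is 0.0083, 4 mm is 0.0067.

{"api": "arm_command", "payload": {
  "plan": [
    [[0,0,0.0033,0,0,0,1],[0,0,0.0067,0,0,0,1],[0,0,0.0083,0,0,0,1],[0,0,0.0083,0,0,0,1]]
  ]
}}

```text
time_s: 16.1
ee_pos: [0.4339, -0.0417, 0.2088]
eef_rot: [-3.141, 0.002, -3.132]
force: [-2.7, -0.6, 9.5]
grip_width: 0.0004
grip_force: 4.9
```

In the tool's units: 1.5 mm is 0.0025, 0.8 mm is 0.0013.

{"api": "arm_command", "payload": {
  "plan": [
    [[0,0,0.0013,0,0,0,1],[0,0,0.0025,0,0,0,1],[0,0,0.0025,0,0,0,1]]
  ]
}}

```text
time_s: 16.4
ee_pos: [0.434, -0.0417, 0.2077]
eef_rot: [-3.141, 0.002, -3.132]
force: [-4.0, 0.8, 13.7]
grip_width: 0.0005
grip_force: 7.1
```

In the tool's units: 0.9 mm is 0.0015, 0.7 mm is 0.0012.

{"api": "arm_command", "payload": {
  "plan": [
    [[0.0012,0,0.0008,0,0,0,1],[0.0012,0,0.0015,0,0,0,1],[0.0012,0,0.0015,0,0,0,1]]
  ]
}}

```text
time_s: 16.7
ee_pos: [0.4338, -0.0417, 0.2073]
eef_rot: [-3.141, 0.004, -3.132]
force: [-0.8, 1.2, 16.6]
grip_width: 0.0007
grip_force: 8.1
```

In the tool's units: 0.4 mm is 0.0007, 0.3 mm is 0.0005.

{"api": "arm_command", "payload": {
  "plan": [
    [[0.0002,0,0.0005,0,0,0,1],[0.0002,0,0.0007,0,0,0,1],[0.0002,0,0.0007,0,0,0,1],[0.0002,0,0.0007,0,0,0,1],[0.0002,0,0.0007,0,0,0,1],[0.0002,0,0.0007,0,0,0,1],[0.0002,0,0.0007,0,0,0,1]]
  ]
}}

```text
time_s: 17.4
ee_pos: [0.4338, -0.0417, 0.207]
eef_rot: [-3.141, 0.004, -3.132]
force: [-1.5, 0.5, 17.0]
grip_width: 0.0003
grip_force: 8.6
```

```bash
python3 s.py
```

```text
pos [ 0.4338 -0.0417  0.207 ]
rot [-3.1409  0.0043 -3.1323]
F [-0.5957  0.4695 16.8576]
M [0.2279 0.206  0.0098]
grip [5.0000e-04 8.6172e+00]
F tool x,y [0.59 0.47] t 17.5 q6 -1.76
```

{"api": "arm_command", "payload": {
  "plan": [
    [[0,0,-0.0067,0,0,0,1],[0,0,-0.025,0,0,0,1],[0,0,-0.075,0,0,0,1],[0,0,-0.1333,0,0,0,1],[0,0,-0.2,0,0,0,1],[0,0,-0.2,0,0,0,1]]
  ]
}}

```text
time_s: 18.15
ee_pos: [0.4336, -0.0418, 0.33]
eef_rot: [-3.14, 0.007, -3.132]
force: [0.5, -0.1, -0.2]
grip_width: 0.0005
grip_force: 0.0
```

```bash
python3 s.py; python3 ring.py d|cut -c1-280; python3 - <<'E'
from h import *
for n in("scene","side"):
    im,d,w,i=pts(n); z0=np.load(n+"0.npz"); 
    if n=="scene": cv2.imwrite("pics/scene_end.png",im)
    m=(np.hypot(w[...,0]-.4335,w[...,1]+.0416)<.02)&(w[...,2]>.2055)&(w[...,2]<.216)
    print(n,m.sum(),np.round(np.median(w[m],0),4))
    for W in(z0["w"],w):
        f=(np.hypot(W[...,0]-.436,W[...,1]+.043)<.075)&(W[...,2]>.022)&(W[...,2]<.032)
        print("foot",cv2.minEnclosingCircle((W[f][:,:2]*1000).astype(np.float32)))
E
```

```text
pos [ 0.4331 -0.0417  0.3275]
rot [-3.1408  0.0038 -3.1324]
F [ 0.2432  0.1727 -0.5931]
M [ 0.0344 -0.0008  0.0061]
grip [0.0004 0.    ]
F tool x,y [-0.24  0.17] t 18.25 q6 -1.76
scene [(131, 62), (132, 61), (133, 61), (134, 60), (135, 60), (136, 59), (137, 57), (138, 55), (139, 57), (140, 61), (141, 73), (142, 90), (143, 106), (144, 121), (145, 129), (146, 133), (147, 134), (148, 134), (149, 133), (150, 133), (151, 133), (152, 133), (153, 133), (154, 133
side [(131, 44), (132, 45), (133, 45), (134, 45), (135, 45), (136, 46), (137, 47), (138, 49), (139, 51), (140, 54), (141, 57), (142, 61), (143, 65), (144, 67), (145, 70), (146, 73), (147, 75), (148, 76), (149, 77), (150, 78), (151, 78), (152, 79), (153, 79), (154, 79), (155, 79),
scene 239 [ 0.4323 -0.0426  0.2106]
foot ((433.0550537109375, -42.30143356323242), 60.63774871826172)
foot ((431.7029113769531, -44.05183410644531), 62.50746536254883)
side 229 [ 0.4357 -0.0422  0.2097]
foot ((438.02099609375, -42.72186279296875), 60.5408935546875)
foot ((437.3140869140625, -41.189788818359375), 60.50047302246094)
```

View pics/scene_end.png

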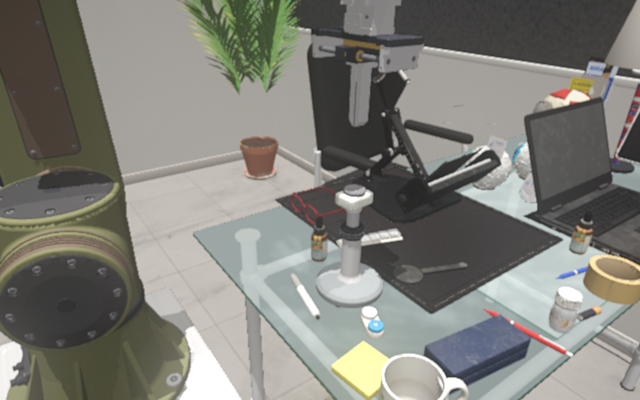

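The final picture shows the lowered rest with its block at (354,199). The foot at (349,283), the dropper at (319,242) and the lens case at (372,320) have not moved, and the fingers are clear. The ring edge held through the press.

```bash
python3 -c "
from station import ctrl; print(ctrl.hand_in())"
```

```text
the job is handed in; nothing more can be done
None
```

The job is handed in at about 18 s: the chin rest is down with its ring level with the sleeve top (within about 1 mm by camera), locked at 0.80 N m, and it held a press of about 17 N for over half a second; the stand and the things round it had not visibly moved.

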